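# Switch the steel-ball feeder to its other chute

## Robot

A 6-joint arm with a two-finger parallel gripper is mounted at the origin on the work surface. World frame = base frame: x ahead of the robot, y to its left, z up, the work surface at z = 0. Lengths are in m, angles in rad, forces in N, time in s.
With the tool pointing down it reaches from about 0.35 to 0.85 m from the base axis. Payload 8.1 kg.
Tool frame: the origin (TCP) lies on the front face of the gripper's body, between the roots of the fingers; the fingertips stand 84 mm ahead of it and the grasp point (between the pads) lies 65 mm ahead of it; z points along the fingers, x is the direction in which the jaws open and shut, and the axes are right-handed (so a half turn about z gives the same grasp; the last joint's range is limited). The gripper opens to 93 mm and grips with 3 to 60 N. Pads are 15 mm wide; open, the fingers measure 128 mm over their backs; the gripper's body (75 mm by 188 mm) begins 65 mm behind the grasp point.
Start: joints at [-1.238, 0.13, 1.488, -0, 1.523, -0.085], TCP at [0.243, -0.548, 0.303] pointing down, gripper open.
Joint ranges: [-2.96, 2.96], [-0.89, 2.26], [0.02, 2.5], [-1.34, 4.48], [0, 2.73], [-2.66, 2.66]. Speed limits (rad/s): [2.39, 2.39, 2.79, 3.14, 3.14, 3.14].

## Interface

Orientations are given as a unit quaternion [x, y, z, w].
In Python, from workcell import robot gives the robot as it stands. The module is installed in compiled form; this text tells all that it offers.
- The arm moves only by the shell command python3 -m creep 'ROWS' [FORCE]. ROWS is JSON, a list of rows, each a list of 3 entries, a list of its own where there are three numbers: the shift along the world's x, y, z in units of 50 mm (1.0 is 50 mm), then the turn, a rotation vector about the world's x, y, z in units of 8 degrees (1.0 is 8 degrees), then the closure, from -1 (fully open) to 1 (shut). In form: [[[dx, dy, dz], [wx, wy, wz], fingers], ...]. A call has 1 to 20 rows; each row shifts and turns the pose as measured when the row begins; what a row does not reach is not made up. A row lasts 1/10 s, in which the tool goes at most 50 mm and 8.59 degrees, less where a joint would pass 70% of its speed; a pose out of reach is approached as far as the arm can. A call is refused whole if a number of a shift passes 1 or a number of a turn 1, either way. A call with a gripper value outside its range is refused whole. The fingers move at their own pace and stop on an object; FORCE is the grip in N (left out, the last holds). Time passes only in rows, so rows that do not move let the fingers close. It gives the time, the measured TCP pose, the force and the opening at its end, in the units of the state.
- robot.observe(): the state, without advancing time (a new reading comes with each control period).
- robot.read_camera(name): name is "scene" or "top" or "wrist"; returns a dict with "frame" (400x640x3 uint8, red, green, blue), "depth" (400x640 float32, m along the optical axis (not along the pixel's ray), 0 where there is no reading), "fx", "fy", "cx", "cy" (pixels), "eye" and "rotation" of the camera in the world; the wrist camera has in their place "T_tool_cam" (4x4, takes a point from camera to tool coordinates, whose origin is the TCP and whose axes are the tool frame's). Camera axes: x right, y down, z forward; pixel columns grow to the right and rows downward; lengths in m; the calibration is good to about 2 mm. The wrist camera is an equidistant fisheye: a pixel r from the principal point sees the ray r / f radians off the axis. A picture is of the moment at which its call begins: read the wrist's pose just before it.
- robot.close_job(): hands the job in, once; it reports no verdict.
The state is a dict: "clock": time; "joint_positions": joint angles; "dq": joint speeds; "joint_efforts": joint torques, N m; "position": TCP position; "tcp_rot": TCP orientation; "wrist_force": force on the tool from outside, world axes, zero at the start; "moment": the same for the moment, N m; "opening": opening from 0.0 (shut) to 1.0 (fully open).
Only numpy, scipy, OpenCV 4.12 (cv2) and the standard library are available. Lean on these libraries where they do the work, as an engineer would, in place of code of your own. Each camera call takes 0.05 s, during which the arm holds its last target.

## Task

The three steel balls waiting in the feeder's lane belong in the tray on the other side from the one the seesaw gate now leans down to. Push the gate over its pivot until it rests on its other end, then press down the black release key so that all three balls run through that chute and come to rest in its tray, and let the key come up again. Nothing is to be picked up: do not touch the balls, leave both trays in place, and leave the other things on the bench where they are.

Things in the scene. Friction and masses are not known exactly. Their poses are not given: they have to be found in the camera images.
- feeder: Ball feeder fixed to the bench, 310 x 290 x 194 mm: cream base, sloping lane, seesaw gate at the lane's foot, a chute at each side. Origin on the bench below the gate's pivot; x = downhill, away from the robot; y left; z up. Lane: y = 0, x -197 to -22 mm, wall tops 158 mm high beside the key, 194 mm uphill. Chutes: x -38 to 110 mm, centred on y = +111 and -111, 56 mm wide, walls up to 115 mm high.
- gate (a joint): Seesaw gate: steel trough 170 mm long, crosswise on a pivot along the feeder's x, 115 mm up; brass tumbler weight over the pivot (top 181 mm up). Radians: +0.25 = left (+y) end down, balls run left; -0.25 = right end down, balls run right; 0 = level. Starts either way. Past level it falls over by itself and stays; under 1 N at a thumb plate rocks it.
- gate_left (a point): Centre of the upper face of the thumb plate at the gate's left (+y) end: flat steel, 28 x 28 x 3 mm, on the trough's far (+x) side; moves with the gate. In the feeder's frame x = 42.5 mm; gate level: y = 70, z = 145; this end up: y = 60, z = 161; this end down: y = 75, z = 127.
- gate_right (a point): The same for the thumb plate at the right (-y) end (y negative): x = 42.5 mm; gate level: y = -70, z = 145; this end up: y = -60, z = 161; this end down: y = -75, z = 127.
- key (a joint): Spring release key right (-y) of the lane. Metres pressed straight down: 0 = up, its stop blade stands in the lane and holds the balls; 0.016 = fully down, blade below the lane floor, balls free (from about 0.012). About 0.6 N to start, 4 N fully down. It springs up when let go, so keep it down, about 2 s, while the three balls pass.
- key_top (a point): Centre of the upper face of the release key's square black pad, 36 x 36 x 6 mm; in the feeder's frame x = -75, y = -60, z = 178 mm when up; moves with the key.
- tray_left: Loose open black tray with grey felt floor, 116 (x) x 98 (y) x 34 mm high, walls 4 mm, 0.45 kg, under the mouth of the left (+y) chute. Origin: centre of its underside, axes as the feeder's. A ball at rest in it has its centre 15 mm above the bench.
- tray_right: The same tray under the mouth of the right (-y) chute.
- ball1_center (a point): Centre of a polished steel ball, 22 mm diameter, 44 g, waiting in the lane: the first, against the stop blade.
- ball1: The same ball as ball1_center (this origin turns with the ball as it rolls; use the centre).
- ball2_center (a point): Centre of a polished steel ball, 22 mm diameter, 44 g, waiting in the lane: the middle one.
- ball2: The same ball as ball2_center (this origin turns with the ball as it rolls; use the centre).
- ball3_center (a point): Centre of a polished steel ball, 22 mm diameter, 44 g, waiting in the lane: the last, farthest uphill.
- ball3: The same ball as ball3_center (this origin turns with the ball as it rolls; use the centre).
- slotted_weight: Bystander, to be left alone: brass slotted weight, 38 mm disc, 30 mm high, between the two trays. Origin at its underside.
- eyepiece: Bystander, to be left alone: black eyepiece standing upright, 34 mm across, 46 mm high, left of the lane. Origin at its underside.
- prism: Bystander, to be left alone: glass 60-degree prism standing upright, sides about 35 mm, 36 mm high, right of the key. Origin at its underside.
- lens_stand: Bystander, to be left alone: lens in a black ring on a post with a round cream foot of 64 mm, 125 mm high, left of the left chute. Origin at its underside.
- magnifier: Bystander, to be left alone: hand magnifier lying flat, 72 mm lens ring and wooden handle, 160 mm long, right of the key, behind the prism (origin 70 mm from the ring's centre). Origin at its underside.
- spirit_level: Bystander, to be left alone: small aluminium spirit level 100 x 22 x 26 mm, left of the eyepiece. Origin at its underside.
- screwdriver: Bystander, to be left alone: screwdriver with wooden handle, 170 mm long, right of the right chute. Origin at its underside.

How it is judged:
By the outcome, as a careful person would: the job done as asked, in the order asked, and still so for the second after the job is handed in, with the robot touching nothing.
It also fails if it takes over 40 s, if anything falls off the work surface, if the arm or the gripper's body presses on something with over 40 N, if the wrist force passes 120 N, or if a joint passes its speed limit or range.

## Working session

There is one attempt and no reset: what is moved stays moved. The work goes in short steps, Python scripts to look and compute and a shell command to move; the robot and the scene stay as the last step left them, time stands still between calls to the robot, and variables do not carry over. Pictures are saved under pics/ and viewed, and the job is handed in when it is done.

```bash
mkdir -p pics; cat > h.py <<'E'
import numpy as np, cv2
from workcell import robot
def snap(n,f):
    c=robot.read_camera(n); cv2.imwrite('pics/'+f+'.png',c['frame'][:,:,::-1]); np.savez('pics/'+f+'.npz',**c); return c
def pt(c,u,v,d=None):
    d=float(c['depth'][int(v),int(u)]) if d is None else d
    p=np.array([(u-c['cx'])/c['fx']*d,(v-c['cy'])/c['fy']*d,d])
    return np.array(c['eye'])+np.array(c['rotation'])@p
E
python3 - <<'E'
from h import *
for n in('scene','top'):
    c=snap(n,n+'0'); print(n,c['eye'],c['fx'],c['rotation'])
s=robot.observe(); print(s)
E
```

```text
scene [ 1.43930233 -0.38677647  0.82727677] 495.526204639596 [ 0.75731565  0.47023797 -0.24893042 -0.37865936]
top [0.50269209 0.0185485  1.050333  ] 409.009680981061 [ 0.71037929 -0.70246358  0.02755066 -0.03386946]
{'clock': 0.1, 'joint_positions': array([-1.23842287e+00,  1.31084786e-01,  1.48914766e+00,  4.06793574e-05,
        1.52302142e+00, -8.54052297e-02]), 'dq': array([ 1.15369143e-03, -2.09458948e-03, -4.06076766e-03,  7.07263037e-06,
        3.53923056e-04,  1.55969838e-04]), 'joint_efforts': array([ 9.23515800e-04, -5.61339927e+01, -4.93096197e+01,  7.70644471e-02,
        2.90677190e-02, -5.11553628e-05]), 'position': array([ 0.24334551, -0.54803028,  0.30180523]), 'tcp_rot': array([ 8.38369972e-01, -5.45101000e-01, -6.42708593e-04, -5.26537968e-04]), 'wrist_force': array([ 0.71169583, -0.17233029,  0.14319659]), 'moment': array([ 0.01746566, -0.02211852, -0.02407708]), 'opening': 0.9981151625465269}
```

Rotation is a quaternion; fixing the helper.

```bash
sed -i "s/np.array(c\['rotation'\])@p/Rotation.from_quat(c['rotation']).apply(p)/; 1a from scipy.spatial.transform import Rotation" h.py
```

```text
(no output)
```

View pics/top0.png

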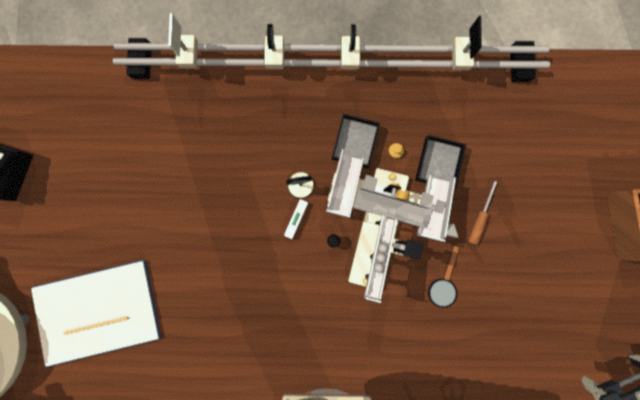

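View pics/scene0.png

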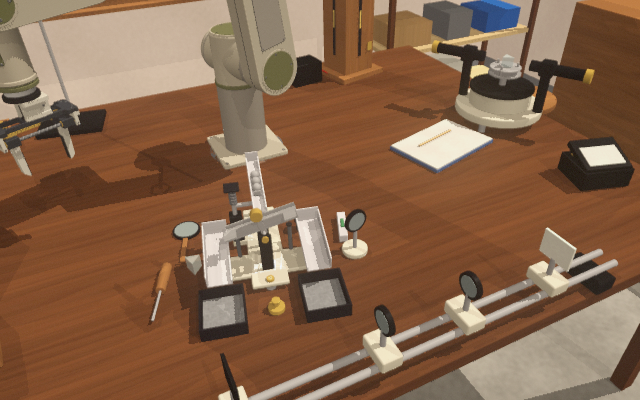

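```bash
python3 - <<'E'
import cv2
a=cv2.imread('pics/top0.png')[100:310,270:510]; cv2.imwrite('pics/t1.png',cv2.resize(a,None,fx=2.85,fy=2.85,interpolation=cv2.INTER_CUBIC))
a=cv2.imread('pics/scene0.png')[140:340,180:380]; cv2.imwrite('pics/s1.png',cv2.resize(a,None,fx=3,fy=3,interpolation=cv2.INTER_CUBIC))
E
```

```text
(no output)
```

View pics/t1.png

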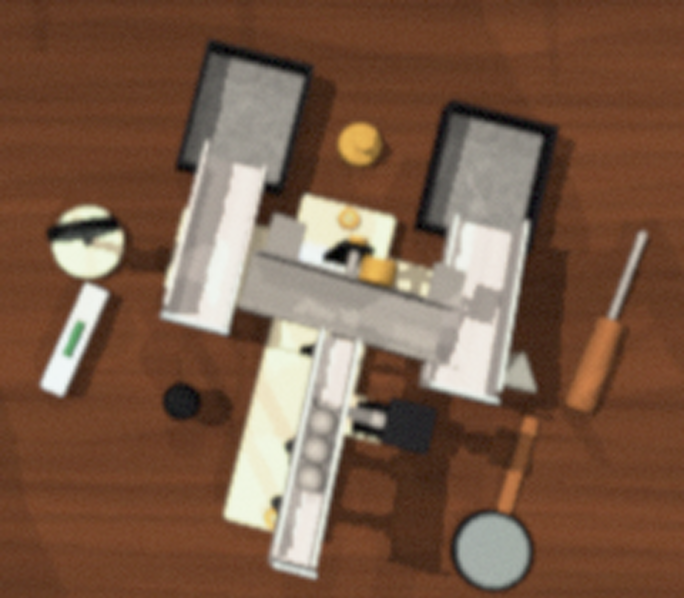

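View pics/s1.png

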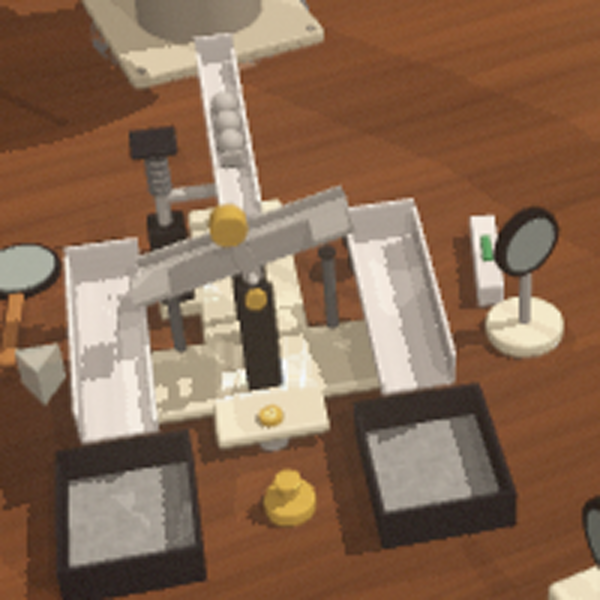

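The balls are at crop (315,420–475). The gate's right (-y) end is down: in the scene crop it runs from (340,205), which is high and on the left, to (140,290), which is low. So I push the left plate, at top crop (285,238). The key pad is at (408,425).

```bash
python3 - <<'E'
from h import *
c=dict(np.load('pics/top0.npz'))
P={}
for n,(x,y) in dict(L=(285,238),R=(446,282),key=(408,425),weightgate=(378,270),lane_up=(297,545),b1=(320,421),b3=(311,477),wl=(275,565),wr=(316,575)).items():
    u,v=270+x/2.85,100+y/2.85
    ds=[c['depth'][int(v)+j,int(u)+i] for i in(-1,0,1) for j in(-1,0,1)]
    P[n]=pt(c,u,v,float(np.median(ds))); print(n,(u,v),P[n].round(4),np.ptp(ds).round(4))
m=dict(L=(.0425,.060,.161),R=(.0425,-.075,.127),key=(-.075,-.060,.178))
A=np.array([m[k] for k in m]);B=np.array([P[k] for k in m])
a=A[:,:2]-A[:,:2].mean(0);b=B[:,:2]-B[:,:2].mean(0)
th=np.arctan2((a[:,0]*b[:,1]-a[:,1]*b[:,0]).sum(),(a*b).sum())
R=np.array([[np.cos(th),-np.sin(th)],[np.sin(th),np.cos(th)]])
t=B[:,:2].mean(0)-R@A[:,:2].mean(0)
print('yaw',th,np.degrees(th),'o',t)
for k in m: print(k,(R@np.array(m[k][:2])+t).round(4),P[k].round(4))
for k in P: print(k,'feeder',(R.T@(P[k][:2]-t)).round(4),P[k][2].round(4))
E
```

```text
L (370.0, 183.50877192982455) [ 0.6131 -0.0875  0.1625] 0.0042
R (426.49122807017545, 198.94736842105263) [ 0.5836 -0.2189  0.1286] 0.0036
key (413.1578947368421, 249.12280701754386) [ 0.4725 -0.1767  0.1784] 0.0053
weightgate (402.63157894736844, 194.73684210526315) [ 0.5876 -0.1552  0.179 ] 0.0045
lane_up (374.2105263157895, 291.2280701754386) [ 0.3824 -0.0959  0.1675] 0.0026
b1 (382.280701754386, 247.71929824561403) [ 0.4743 -0.1133  0.1673] 0.0046
b3 (379.1228070175439, 267.36842105263156) [ 0.4335 -0.1049  0.1786] 0.0038
wl (366.49122807017545, 298.2456140350877) [ 0.371  -0.0771  0.1897] 0.1946
wr (380.8771929824561, 301.7543859649123) [ 0.3629 -0.108   0.1815] 0.193
yaw -0.2288704654434761 -13.113311725105934 o [ 0.55883485 -0.13595542]
L [ 0.6138 -0.0872] [ 0.6131 -0.0875  0.1625]
R [ 0.5832 -0.2186] [ 0.5836 -0.2189  0.1286]
key [ 0.4722 -0.1774] [ 0.4725 -0.1767  0.1784]
L feeder [0.0419 0.0595] 0.1625
R feeder [ 0.0429 -0.0752] 0.1286
key feeder [-0.0748 -0.0593] 0.1784
weightgate feeder [ 0.0324 -0.0122] 0.179
lane_up feeder [-0.1809 -0.001 ] 0.1675
b1 feeder [-0.0875  0.0029] 0.1673
b3 feeder [-0.1291  0.0019] 0.1786
wl feeder [-0.1963  0.0147] 0.1897
wr feeder [-0.1972 -0.0172] 0.1815
```

The fit residuals are within 1 mm. The right end is down, so I shut the fingers, go above the left plate and align the jaws with the feeder's y.

```bash
python3 -m creep '[[[0,0,0.4],[0,0,-0.93],1],[[0.5,0.7,0],[0,0,-0.93],1],[[0.6,0.75,0],[0,0,-0.93],1],[[0.6,0.75,0],[0,0,-0.93],1],[[0.6,0.75,0],[0,0,-0.93],1],[[0.6,0.75,0],[0,0,0],1],[[0.6,0.75,0],[0,0,0],1],[[0.6,0.75,0],[0,0,0],1],[[0.6,0.75,0],[0,0,0],1],[[0.6,0.75,0],[0,0,0],1],[[0.6,0.75,0],[0,0,0],1],[[0,0,0],[0,0,0],1],[[0,0,0],[0,0,0],1]]' 10
cat > w.py <<'E'
from h import *
s=robot.observe(); p=s['position']; r=Rotation.from_quat(s['tcp_rot']); M=r.as_matrix()
th=-.2289; R=np.array([[np.cos(th),-np.sin(th)],[np.sin(th),np.cos(th)]]); t=np.array([.5588,-.1360])
tip=p+M[:,2]*.084
print('t',s['clock'],'tip feeder',(R.T@(tip[:2]-t)).round(4),tip[2].round(4),'jaw yaw',np.degrees(np.arctan2(M[1,0],M[0,0])).round(2),'z',M[:,2].round(4),'open',s['opening'],'F',s['wrist_force'].round(2))
for n,f in dict(L=(.044,.063),K=(-.075,-.060)).items():
    g=R@np.array(f)+t; print(n,'shift units',((g-tip[:2])/.05).round(3))
E
python3 w.py
```

```text
clock: 1.4
position: [0.5428, -0.1574, 0.3152]
tcp_rot: [-0.609, 0.793, 0.005, 0.002]
wrist_force: [-0.4, -0.3, 0.7]
opening: 0.004
t 1.4 tip feeder [-0.0112 -0.0237] 0.2312 jaw yaw -104.94 z [-0.0036  0.0101 -0.9999] open 0.003990045820623772 F [-0.35 -0.32  0.69]
L shift units [1.47  1.439]
K shift units [-1.407 -0.417]
```

```bash
python3 -m creep '[[[0.6,0.6,0],[0,0,0.2],1],[[0.6,0.6,0],[0,0,0],1],[[0.27,0.24,0],[0,0,0],1],[[0,0,0],[0,0,0],1],[[0,0,0],[0,0,0],1]]'
python3 w.py; python3 - <<'E'
from h import *
snap('top','top1');snap('wrist','w1')
a=cv2.imread('pics/top1.png')[100:310,270:510]; cv2.imwrite('pics/t2.png',cv2.resize(a,None,fx=2.85,fy=2.85,interpolation=cv2.INTER_CUBIC))
snap('scene','sc1')
a=cv2.imread('pics/sc1.png')[100:340,180:420]; cv2.imwrite('pics/s2.png',cv2.resize(a,None,fx=2.5,fy=2.5,interpolation=cv2.INTER_CUBIC))
E
```

```text
clock: 1.9
position: [0.6153, -0.0891, 0.3133]
tcp_rot: [-0.618, 0.786, 0.006, -0.0]
wrist_force: [0.0, -0.2, 0.8]
opening: 0.004
t 1.9 tip feeder [0.0436 0.0591] 0.2293 jaw yaw -103.68 z [-0.008   0.0088 -0.9999] open 0.004204656513403328 F [ 0.02 -0.2   0.8 ]
L shift units [0.026 0.074]
K shift units [-2.85  -1.782]
```

View pics/s2.png

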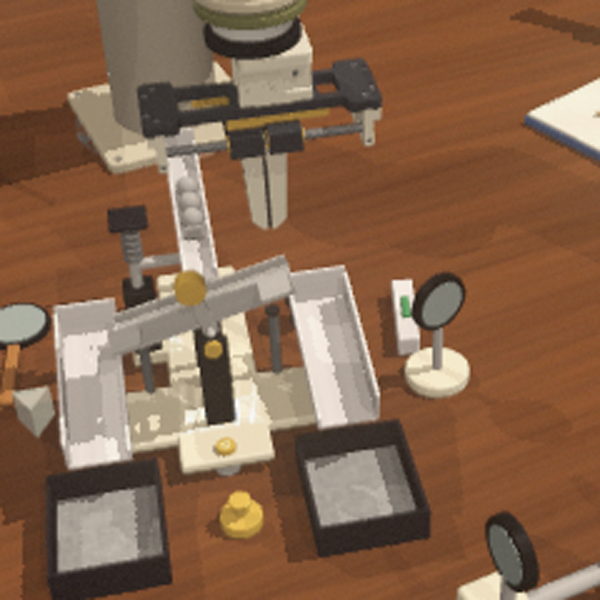

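View pics/w1.png

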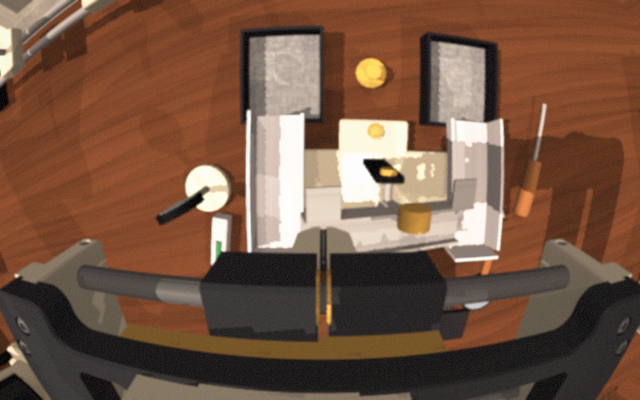

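The scene crop shows the closed fingertips at (268,225), above the left end of the gate. Next I descend and push slowly.

```bash
python3 -m creep '[[[0,0.07,-0.5],[0,0,0],1],[[0,0,-0.5],[0,0,0],1],[[0,0,-0.15],[0,0,0],1],[[0,0,0],[0,0,0],1]]'; python3 w.py; python3 -m creep '[[[0,0,-0.2],[0,0,0],1],[[0,0,-0.2],[0,0,0],1],[[0,0,-0.2],[0,0,0],1],[[0,0,0],[0,0,0],1]]'; python3 w.py;python3 - <<'E'
from h import *
snap('scene','sc2')
a=cv2.imread('pics/sc2.png')[100:340,180:420]; cv2.imwrite('pics/s3.png',cv2.resize(a,None,fx=2.5,fy=2.5,interpolation=cv2.INTER_CUBIC))
E
```

```text
clock: 2.45
position: [0.6134, -0.0901, 0.2574]
tcp_rot: [-0.615, 0.788, 0.004, 0.001]
wrist_force: [0.2, 0.1, -0.1]
opening: 0.003
t 2.45 tip feeder [0.0423 0.0576] 0.1734 jaw yaw -104.05 z [-0.0037  0.0074 -1.    ] open 0.003434273611288727 F [ 0.16  0.11 -0.11]
L shift units [0.058 0.097]
K shift units [-2.818 -1.759]
clock: 2.85
position: [0.6141, -0.0914, 0.2284]
tcp_rot: [-0.615, 0.789, 0.002, 0.002]
wrist_force: [-0.3, -0.3, 0.3]
opening: 0.009
t 2.85 tip feeder [0.0436 0.0565] 0.1444 jaw yaw -104.13 z [ 3.0e-04  6.4e-03 -1.0e+00] open 0.009390276052296446 F [-0.29 -0.33  0.28]
L shift units [0.037 0.124]
K shift units [-2.839 -1.732]
```

View pics/s3.png

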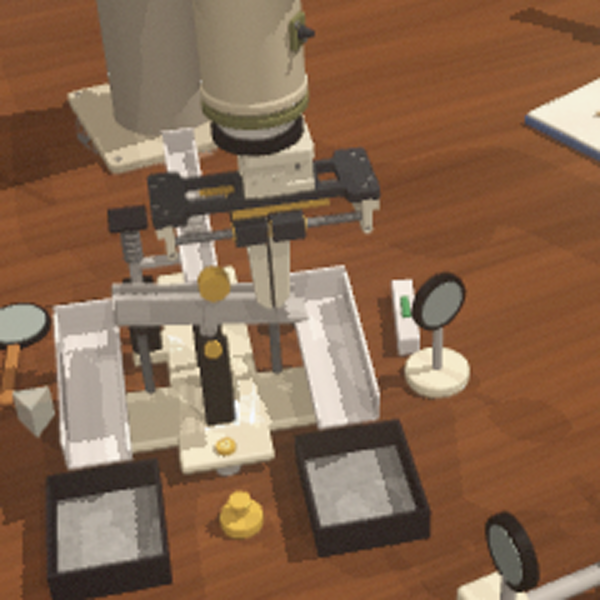

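The gate is now about level, with the weight at (213,283). I push roughly 12 mm further, and also move outward a little.

```bash
python3 -m creep '[[[0,0.1,-0.15],[0,0,0],1],[[0,0.05,-0.15],[0,0,0],1],[[0,0,0],[0,0,0],1],[[0,0,0],[0,0,0],1]]'; python3 w.py; python3 -m creep '[[[0,0,0.5],[0,0,0],1],[[0,0,0.8],[0,0,0],1],[[0,0,0.8],[0,0,0],1],[[0,0,0],[0,0,0],1]]'; python3 w.py;python3 - <<'E'
from h import *
snap('scene','sc3')
a=cv2.imread('pics/sc3.png')[100:340,180:420]; cv2.imwrite('pics/s4.png',cv2.resize(a,None,fx=2.5,fy=2.5,interpolation=cv2.INTER_CUBIC))
E
```

```text
clock: 3.3
position: [0.6154, -0.0832, 0.2146]
tcp_rot: [-0.615, 0.789, 0.001, 0.003]
wrist_force: [0.6, -0.3, 0.2]
opening: 0.003
t 3.3 tip feeder [0.0434 0.0648] 0.1306 jaw yaw -104.09 z [ 0.0042  0.0053 -1.    ] open 0.003347395155278458 F [ 0.6  -0.26  0.18]
L shift units [ 0.003 -0.038]
K shift units [-2.873 -1.894]
clock: 3.7
position: [0.6132, -0.0822, 0.3206]
tcp_rot: [-0.615, 0.788, 0.003, 0.001]
wrist_force: [0.5, -0.3, 1.3]
opening: 0.002
t 3.7 tip feeder [0.0406 0.0652] 0.2367 jaw yaw -104.06 z [-0.0017  0.0069 -1.    ] open 0.002447046164868982 F [ 0.54 -0.3   1.31]
L shift units [ 0.057 -0.059]
K shift units [-2.819 -1.915]
```

View pics/s4.png

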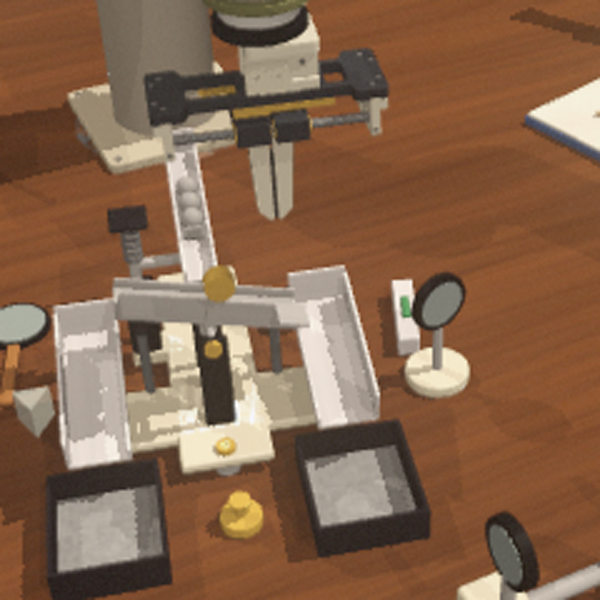

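The gate is tilted past level but not fully over, possibly still falling. I check again after a short wait.

```bash
python3 -m creep '[[[0,0,0],[0,0,0],1],[[0,0,0],[0,0,0],1],[[0,0,0],[0,0,0],1]]'; python3 - <<'E'
from h import *
snap('scene','sc4')
a=cv2.imread('pics/sc4.png')[100:340,180:420]; cv2.imwrite('pics/s5.png',cv2.resize(a,None,fx=2.5,fy=2.5,interpolation=cv2.INTER_CUBIC))
E
```

```text
clock: 4.05
position: [0.6114, -0.0818, 0.3141]
tcp_rot: [-0.615, 0.788, 0.006, -0.001]
wrist_force: [0.2, 0.0, -0.6]
opening: 0.005
```

View pics/s5.png

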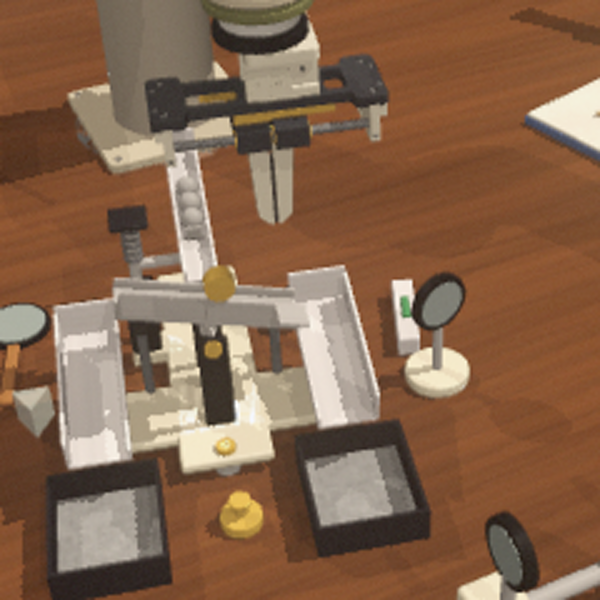

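```bash
python3 - <<'E'
from h import *
th=-.2289; R=np.array([[np.cos(th),-np.sin(th)],[np.sin(th),np.cos(th)]]); t=np.array([.5588,-.1360])
for f in('scene0','sc2','sc4'):
    c=dict(np.load('pics/'+f+'.npz')); q=Rotation.from_quat(c['rotation'])
    v,u=np.mgrid[0:400,0:640]; d=c['depth']
    X=q.apply(np.stack([(u-c['cx'])/c['fx']*d,(v-c['cy'])/c['fy']*d,d],-1).reshape(-1,3))+c['eye']
    F=np.c_[(X[:,:2]-t)@R,X[:,2]]
    for s in(1,-1):
        m=(abs(F[:,0]-.0425)<.012)&(abs(F[:,1]-s*.068)<.018)&(F[:,2]>.115)&(F[:,2]<.17)&(d.ravel()>0)
        print(f,s,m.sum(),np.median(F[m],0).round(4), np.polyfit(F[m][:,1],F[m][:,2],1).round(3) if m.sum()>9 else'')
E
```

```text
scene0 1 74 [0.0422 0.0614 0.1628] [0.158 0.152]
scene0 -1 77 [ 0.0435 -0.074   0.1279] [0.13  0.137]
sc2 1 152 [0.05   0.0635 0.1364] [-0.66   0.188]
sc2 -1 90 [ 0.0426 -0.066   0.1564] [-0.176  0.144]
sc4 1 96 [0.0413 0.0705 0.1272] [-0.062  0.131]
sc4 -1 92 [ 0.0424 -0.064   0.162 ] [-0.177  0.15 ]
```

By depth, the left plate is now at z = 127 mm and the right at 162 mm, which match the values given for the gate resting on its left end. Next is the key.

```bash
python3 -m creep '[[[-0.7,-0.48,0.1],[0,0,0],1],[[-0.7,-0.48,0.1],[0,0,0],1],[[-0.7,-0.48,0],[0,0,0],1],[[-0.65,-0.45,0],[0,0,0],1],[[0,0,0],[0,0,0],1],[[0,0,0],[0,0,0],1]]'; python3 w.py
```

```text
clock: 4.7
position: [0.4672, -0.1773, 0.3158]
tcp_rot: [-0.616, 0.788, 0.012, -0.005]
wrist_force: [-0.2, 0.1, -0.7]
opening: 0.003
t 4.7 tip feeder [-0.0819 -0.0603] 0.2318 jaw yaw -103.96 z [-0.0217  0.0131 -0.9997] open 0.003032167968162007 F [-0.2   0.09 -0.67]
L shift units [3.012 1.831]
K shift units [ 0.136 -0.025]
```

```bash
python3 -m creep '[[[0.08,-0.02,-0.3],[-0.09,-0.15,0],1],[[0,0,-0.3],[0,0,0],1],[[0,0,-0.1],[0,0,0],1],[[0,0,0],[0,0,0],1]]'; python3 w.py;python3 - <<'E'
from h import *
snap('scene','sc5')
a=cv2.imread('pics/sc5.png')[100:340,180:420]; cv2.imwrite('pics/s6.png',cv2.resize(a,None,fx=2.5,fy=2.5,interpolation=cv2.INTER_CUBIC))
E
```

```text
clock: 5.1
position: [0.4726, -0.1765, 0.278]
tcp_rot: [-0.617, 0.787, 0.002, -0.0]
wrist_force: [0.4, -0.0, 1.1]
opening: 0.007
t 5.1 tip feeder [-0.075  -0.0589] 0.194 jaw yaw -103.85 z [-0.0023  0.0023 -1.    ] open 0.006925734030229397 F [ 0.36 -0.02  1.08]
L shift units [2.871 1.834]
K shift units [-0.005 -0.021]
```

View pics/s6.png

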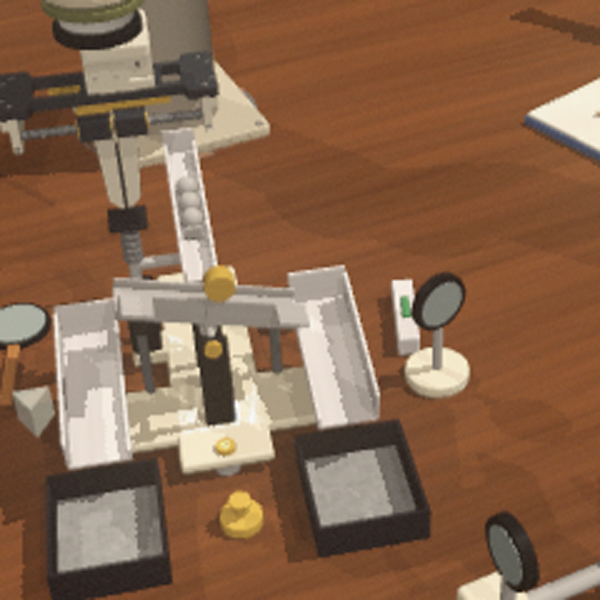

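The fingertips are centred over the key pad, 15 mm above it (crop 125,205). I press now.

```bash
python3 -m creep '[[[0,0,-0.2],[0,0,0],1],[[0,0,-0.4],[0,0,0],1],[[0,0,-0.03],[0,0,0],1],[[0,0,0],[0,0,0],1]]'; python3 w.py;python3 - <<'E'
from h import *
snap('scene','sc6')
a=cv2.imread('pics/sc6.png')[100:340,180:420]; cv2.imwrite('pics/s7.png',cv2.resize(a,None,fx=2.5,fy=2.5,interpolation=cv2.INTER_CUBIC))
E
```

```text
clock: 5.55
position: [0.4743, -0.1766, 0.2478]
tcp_rot: [-0.617, 0.787, 0.0, 0.001]
wrist_force: [-0.9, 0.2, 3.8]
opening: 0.007
t 5.55 tip feeder [-0.0731 -0.0587] 0.1638 jaw yaw -103.78 z [ 7.e-04  7.e-04 -1.e+00] open 0.006999545534020557 F [-0.88  0.17  3.81]
L shift units [2.833 1.839]
K shift units [-0.044 -0.017]
```

View pics/s7.png

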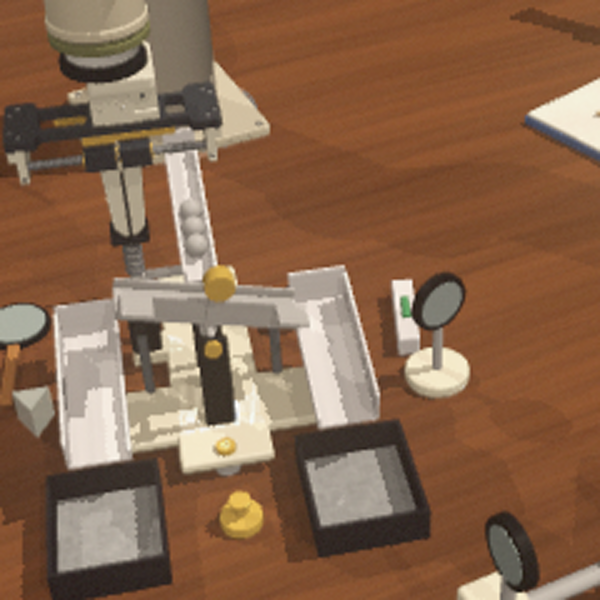

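The balls are rolling (first one at crop (196,243)) with 3.8 N on the key. I hold it down.

```bash
python3 -m creep '[[[0,0,0],[0,0,0],1],[[0,0,0],[0,0,0],1],[[0,0,-0.01],[0,0,0],1],[[0,0,0],[0,0,0],1],[[0,0,0],[0,0,0],1]]'; python3 w.py;  python3 -m creep '[[[0,0,0],[0,0,0],1],[[0,0,0],[0,0,0],1],[[0,0,0],[0,0,0],1],[[0,0,0],[0,0,0],1],[[0,0,0],[0,0,0],1],[[0,0,0],[0,0,0],1],[[0,0,0],[0,0,0],1],[[0,0,0],[0,0,0],1],[[0,0,0],[0,0,0],1],[[0,0,0],[0,0,0],1]]'; python3 w.py; python3 - <<'E'
from h import *
snap('scene','sc7')
a=cv2.imread('pics/sc7.png')[100:340,180:420]; cv2.imwrite('pics/s8.png',cv2.resize(a,None,fx=2.5,fy=2.5,interpolation=cv2.INTER_CUBIC))
E
```

```text
clock: 6.1
position: [0.4752, -0.177, 0.2505]
tcp_rot: [-0.617, 0.787, -0.002, 0.001]
wrist_force: [-1.0, -0.4, 3.1]
opening: 0.005
t 6.1 tip feeder [-0.0718 -0.0589] 0.1665 jaw yaw -103.79 z [ 4.2e-03 -8.0e-04 -1.0e+00] open 0.004801788677537104 F [-1.02 -0.42  3.06]
L shift units [2.808 1.85 ]
K shift units [-0.068 -0.006]
clock: 7.1
position: [0.4751, -0.177, 0.2504]
tcp_rot: [-0.617, 0.787, -0.002, 0.001]
wrist_force: [-1.7, 0.2, 2.6]
opening: 0.009
t 7.1 tip feeder [-0.0718 -0.0589] 0.1664 jaw yaw -103.79 z [ 4.1e-03 -7.0e-04 -1.0e+00] open 0.009161684106088709 F [-1.69  0.15  2.58]
L shift units [2.809 1.85 ]
K shift units [-0.067 -0.006]
```

View pics/s8.png

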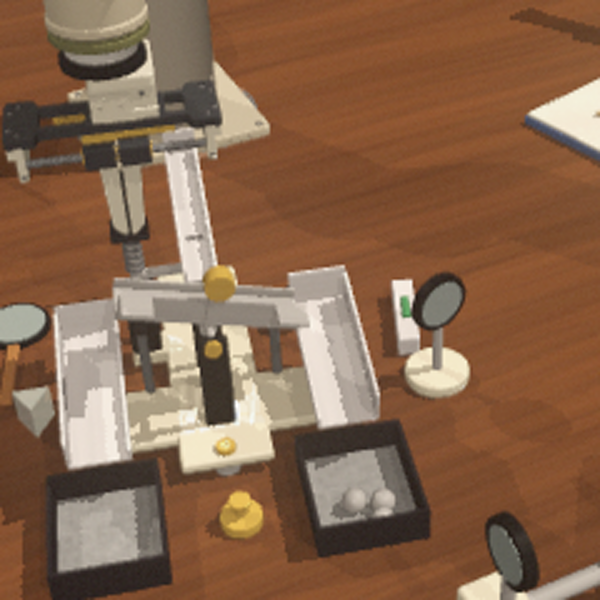

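The lane is empty and the balls are in the left tray at about (355,500), (383,498) and (382,512). I let the key up and retreat.

```bash
python3 -m creep '[[[0,0,0.3],[0,0,0],1],[[0,0,0.6],[0,0,0],1],[[0,0,0.8],[0,0,0],1],[[0,-0.5,0.8],[0,0,0],1],[[-0.3,-0.9,0],[0,0,0],1],[[-0.3,-0.9,0],[0,0,0],1],[[-0.3,-0.9,0],[0,0,0],1],[[-0.3,-0.9,0],[0,0,0],1],[[0,0,0],[0,0,0],1],[[0,0,0],[0,0,0],1],[[0,0,0],[0,0,0],1],[[0,0,0],[0,0,0],1]]'; python3 - <<'E'
from h import *
snap('scene','sc8'); c=snap('top','top8')
a=cv2.imread('pics/sc8.png')[120:340,140:390]; cv2.imwrite('pics/s9.png',cv2.resize(a,None,fx=3,fy=2.7,interpolation=cv2.INTER_CUBIC))
a=cv2.imread('pics/top8.png')[100:310,270:510]; cv2.imwrite('pics/t9.png',cv2.resize(a,None,fx=2.85,fy=2.85,interpolation=cv2.INTER_CUBIC))
print('key z',pt(c,413,249))
E
```

```text
clock: 8.35
position: [0.411, -0.3867, 0.3891]
tcp_rot: [-0.619, 0.785, -0.004, 0.001]
wrist_force: [-0.7, 0.9, 0.5]
opening: 0.005
key z [ 0.47277762 -0.17631914  0.17886482]
```

View pics/s9.png

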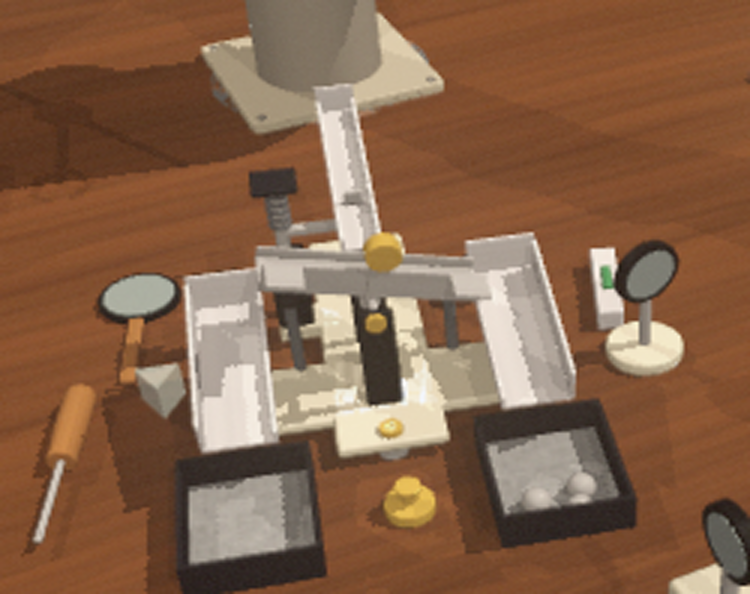

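View pics/t9.png

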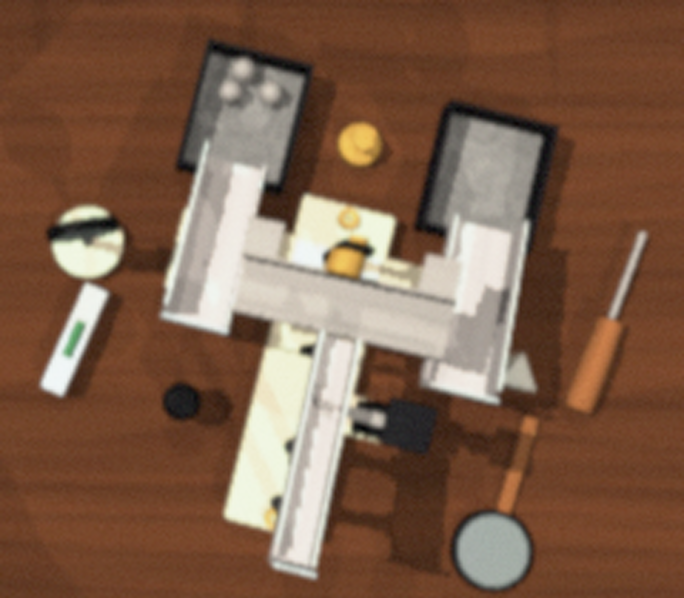

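All three balls show in the left tray, at (243,68), (231,90) and (270,93). The key is up (z = 179 mm) and nothing else has moved. I wait for the balls to settle.

```bash
for i in 1 2; do python3 -m creep '[[[0,0,0],[0,0,0],1],[[0,0,0],[0,0,0],1],[[0,0,0],[0,0,0],1],[[0,0,0],[0,0,0],1],[[0,0,0],[0,0,0],1],[[0,0,0],[0,0,0],1],[[0,0,0],[0,0,0],1],[[0,0,0],[0,0,0],1],[[0,0,0],[0,0,0],1],[[0,0,0],[0,0,0],1],[[0,0,0],[0,0,0],1],[[0,0,0],[0,0,0],1]]' | head -1
python3 - <<E
from h import *
snap('top','topf$i')
E
done; python3 - <<'E'
import cv2,numpy as np
a,b=[cv2.imread(f'pics/{n}.png')[105:180,325:470] for n in('topf1','topf2')]
print('maxdiff',cv2.absdiff(cv2.blur(a,(3,3)),cv2.blur(b,(3,3))).max())
cv2.imwrite('pics/cmp.png',cv2.resize(np.vstack([a,b]),None,fx=3.9,fy=3.9,interpolation=cv2.INTER_CUBIC))
E
```

```text
clock: 9.65
clock: 10.9
maxdiff 5
```

View pics/cmp.png

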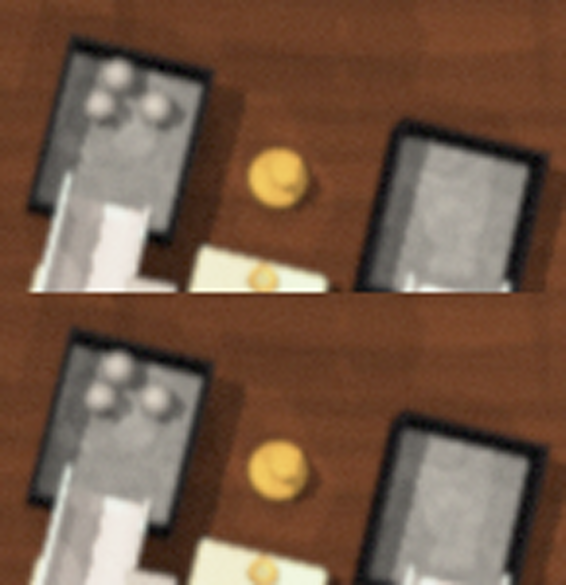

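The balls sit at the same places in both frames, (118,75), (100,103) and (155,107), so they are at rest.

```bash
python3 -c "
from workcell import robot
print(robot.close_job())"
```

```text
the job is handed in; nothing more can be done
None
```

The job is done and handed in: all three balls are at rest in the left tray. It took about 11 s of robot time.

- **Gate:** it started with its right end down, so I pushed the left thumb plate down with closed fingers until the gate went over. By depth, the left plate then read 127 mm and the right plate 162 mm, matching the values given for the gate resting on its left end.
- **Key:** I pressed it about 15 mm down. It crept up to about 12 mm (the release point) while I held it for about 1.6 s. The lane emptied fully before I let go. Afterwards the pad was back up at 179 mm.
- **Last checks:** two top pictures 1.25 s apart show the three balls unmoved. The right tray is empty. By eye, both trays and the bystanders are where they started. The highest wrist force I read was about 4 N, and the arm was well clear of everything at hand-in.

No check failed. At first the gate looked only half tilted in the scene picture, but that was perspective, and the depth readings settled it.

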